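Hang the spare tub on the brick carousel

ROBOT

A 7-joint arm with a two-finger parallel gripper is mounted at the origin on the work surface. World frame = base frame: x ahead of the robot, y to its left, z up, the work surface at z = 0. Lengths are in m, angles in rad, forces in N, time in s.
With the tool pointing down it reaches from about 0.35 to 0.9 m from the base axis. Payload 8.1 kg.
Tool frame: the origin (TCP) lies on the centre line of the jaws, within the pads' length; the fingertips stand 19 mm ahead of it and the grasp point (between the pads) is the TCP; z points along the fingers, y is the direction in which the jaws open and shut (so a half turn about z gives the same grasp; the last joint's range is limited). The gripper opens to 92 mm and grips with 3 to 60 N. Pads are 19 mm wide; open, the fingers measure 130 mm over their backs; the gripper's body (75 mm by 190 mm) begins 47 mm behind the grasp point.
Start: joints at [1.166, 0.434, 0.025, 1.573, -0.012, 1.134, -0.075], TCP at [0.186, -0.597, 0.246] pointing down, gripper open.
Joint ranges: [-2.62, 2.62], [-0.44, 2.09], [-1.27, 1.32], [0.08, 2.57], [-1.32, 4.46], [0.12, 2], [-2.74, 2.74]. Speed limits (rad/s): [2.22, 2.22, 3.01, 3.01, 3.14, 3.14, 3.14].

INTERFACE

Orientations are given as a rotation vector (axis times angle).
In Python, from cell import monitor, imaging, workorder, outline_of gives the robot as it stands.
- The arm moves only by the tool move_arm, never from a script. Its argument "series" is a list of rows, each a list of 6 numbers: the shift along the world's x, y, z in cm, then the turn, a rotation vector about the world's x, y, z in degrees. A call has 1 to 8 rows; each row shifts and turns the commanded pose from where the row before left it; what a row does not reach is not made up. A row lasts 1/10 s, in which the tool goes at most 50 mm and 8.59 degrees, less where a joint would pass 70% of its speed; a pose out of reach is approached as far as the arm can. A call with a gripper value outside its range is refused whole. "grip" is the opening, from 0 (shut) to 1 (fully open), set as the call begins (left out, the last holds). The fingers move at their own pace and stop on an object; "force" is the grip in N (left out, the last holds). Time passes only in rows, so rows that do not move let the fingers close. It gives the time, the measured TCP pose, the force and the opening at its end, in the units of the state.
- monitor.observe(): the state, without advancing time (a new reading comes with each control period).
- imaging.get_image(name): name is "scene" or "top"; returns a dict with "color" (400x640x3 uint8, red, green, blue), "fx", "fy", "cx", "cy" (pixels), "rvec" (rotation vector, rad) and "tvec" (3), from world to camera coordinates, as OpenCV has them. Camera axes: x right, y down, z forward; pixel columns grow to the right and rows downward; lengths in m; the calibration is good to about 2 mm. A picture is of the moment at which its call begins. There is no depth.
- workorder.sign_off(): hands the job in, once; it reports no verdict.
Trained networks look in the newest picture that a camera, given by its name, has taken for a name from the list of things; names that differ only in an ending like _2 or _b are one class to them, and where a whole thing is asked for, a point or a joint stands for the part that bears it (a point fixed in the world has none). Each returns a list of dicts, best first, with "p" (0 to 1); they miss things now and then, are a little off and sometimes report something else, mostly with a low value. They report only what shows in the picture. A call takes as long as a camera call. They do not tell look-alikes from the thing itself.
- outline_of(camera, thing): "mask" (400x640 bool, what is visible of it) and "rect" ([left, top, width, height] in pixels, round what is visible of it).
The state is a dict: "clock": time; "joints": joint angles; "dq": joint speeds; "joint_efforts": joint torques, N m; "position": TCP position; "ee_rot": TCP orientation; "force": force on the tool from outside, world axes, zero at the start; "ft_torque": the same for the moment, N m; "width": opening from 0.0 (shut) to 1.0 (fully open).
Only numpy, scipy, OpenCV 4.12 (cv2) and the standard library are available. Lean on these libraries where they do the work, as an engineer would, in place of code of your own. Each camera call takes 0.05 s, during which the arm holds its last target. There are 200 camera calls.

TASK

Turn the parts carousel until its empty side faces the front of the counter, where the robot stands, then hang the spare tub on that side: tilt the tub front-up to get its upturned hook through the slot, swing it down, and press its front down until the lower clip snaps in and the tub sits level like the others. Leave that side facing the front, and do not knock the other things on the counter out of place.

Things in the scene. Friction and masses are not known exactly. Their poses are not given: they have to be found in the camera images.
- carousel (a joint): carousel angle (rad), growing anticlockwise from above, endless. At 0 and at 2 pi the empty side looks to the front (-x, towards the robot), at pi to the back. Turntable friction 0.12 N m: it stays where it is left. Its column is a hollow white square 80 mm wide, top 164 mm above the counter; three sides carry a tub, so from above it is a cross with one arm missing
- axis (a point): point on the carousel's upright axis, 125 mm above the counter; z is up. The grey stand below is a disc 170 mm across, fixed to the counter. To turn the carousel, push a hung tub sideways from the gap between two sides
- hung_tub (a point): centre, half-way up, of the hung tub opposite the empty side, 88 mm from the axis, 101.5 mm above the counter; x points away from the axis. The other two hung tubs are the same, a quarter turn either way. They are part of the carousel: 60 mm wide, 90 mm deep (43 to 133 mm from the axis) plus a 12 mm thumb ledge, rim 129 mm and floor 74 mm above the counter
- seat (a point): on the empty side: middle of the lower edge of its hook slot, half-way through the 5 mm panel, 37.5 mm from the axis, 125 mm above the counter. Turns with the carousel: x points into the column, z up. The slot is 48 mm wide, 22 mm high, open to the hollow column behind; the panel goes on 14 mm above it
- bar (a point): on the empty side, 37.5 mm below seat: axis of a sprung steel bar, 8 mm thick, lying along y in the plane of the panel in a window 34 mm wide that reaches from 31 to 51 mm below seat. It lifts about 2 mm as the tub's bead is pushed in below it, and drops in front of the bead: the tub's clip
- tub_mid (a point): centre, half-way up, of the spare tub: open frosted plastic box, 90 mm (x) by 60 mm (y) by 55 mm (z), walls 3 mm, about 100 g, standing on the counter at the start. Front is -x, with a thumb ledge; back is +x, with a hook at the rim. Grip it across y by its side walls
- tub_hook (a point): spare tub: middle of the underside of the hook's neck, 50.5 mm behind and 23.5 mm above tub_mid, same axes; hung home it lies on seat, axes alike. The neck (40 mm wide, 4 mm thick) goes back 9 mm to a tab 4 mm thick, upturned to 28 mm above the neck's underside. Tilted front-up the tab passes the slot: see tab_tip
- tab_tip (a point): spare tub: middle of the top of the upturned tab, 56 mm behind and 51.5 mm above tub_mid. With the tub 40 degrees front-up the tab clears the slot by about 2 mm all round if tub_hook goes from 50 mm in front of and 34 below seat to 17 in front and level, to 13 in front and 4 above, then, tilting down, to 7 in front and 8 above at 36 degrees, and down to the seat
- tub_ledge (a point): spare tub: centre of the top of its thumb ledge, 51 mm in front of tub_mid, level with the rim; the ledge is 44 mm wide, 12 mm deep, 4 mm thick. Press here: about 5 to 10 N snaps the clip and brings the tub level
- tub_bead (a point): spare tub: centre of the clip's bead, 12 mm behind the back wall, 8 mm above the tub's underside; 8 mm thick, 28 mm wide along y. When the hook is in and the tub is let go, the bead stops against the sprung bar with the tub about 15 degrees front-up
- house: half-finished blue brick house on a grey base, 88 by 72 mm, 83 mm high, loose; origin under its centre
- pot: white ceramic pot with wooden lid and knob, 88 mm diameter, 90 mm high, loose; origin under its centre
- tray: teal silicone tray with three bricks, 120 by 85 mm, 16 mm high, loose; origin under its centre
- separator: flat grey brick separator, 82 mm long, 30 mm wide, 10 mm high, loose; origin underneath
- wall_piece: piece of blue brick wall, 96 by 16 mm, 50 mm high, standing loose; origin under its centre
- mug: blue mug, 80 mm diameter, 85 mm high, loose; origin under its centre
Not all that is in view belongs to the job. Leave any pink or yellow look-alike of the part that bears tub_mid alone.

How it is judged:
On the way, in this order (a step that is already met when the one before it is completed fails the run):
1. the empty side of the carousel has been turned to the front, within 35 degrees ((value of joint carousel between -0.61 and 0.61 rad or value of joint carousel between 5.67 and 6.89 rad)), for 0.2 s.
2. the hook is through the slot, within 15 mm of its seat, with the tub still tilted front-up by more than 10 degrees (distance between tub_hook and seat below 0.015 m and angle between the z axis of tub_hook and the z axis of seat, either way round above 0.17 rad), for 0.1 s.
At the end, for the whole second after the job is handed in: The spare tub hangs at rest in the carousel's slot, hook neck within 8 mm of its seat, level within 5 degrees (clip snapped in) and square to the column within 8 degrees, and that side of the carousel faces the front within 35 degrees ((value of joint carousel between -0.61 and 0.61 rad or value of joint carousel between 5.67 and 6.89 rad) and distance between tub_hook and seat below 0.008 m and angle between the z axis of tub_hook and the z axis of seat, either way round below 0.09 rad and angle between the x axis of tub_hook and the x axis of seat, either way round below 0.15 rad and linear speed of tub below 0.02 m/s); the robot touches nothing.
It fails at once if a bystander on the counter is moved by more than 30 mm (distance of any of house, pot, tray, separator, wall_piece, mug from where it was at the start of the episode above 0.03 m).
It also fails if it takes over 72 s, if anything falls off the work surface, if the arm or the gripper's body presses on something with over 40 N, if the wrist force passes 120 N, or if a joint passes its speed limit or range.

## Working session

There is one attempt and no reset: what is moved stays moved. The work goes in short steps, Python scripts to look and compute and a tool call to move; the robot and the scene stay as the last step left them, time stands still between calls to the robot, and variables do not carry over. Pictures are saved under pics/ and viewed, about 8 in all and at most 12, crops included, and the job is handed in when it is done.

Besides the shell and the picture viewer there is one more tool, called after "Emit:" as name(argument=value, ...) on one line, values as JSON. move_arm: Moves the arm, as the interface text tells. Its arguments: {"type":"object","properties":{"series":{"type":"array"},"grip":{"type":"number"},"force":{"type":"number"}},"required":["series"]}

```bash
mkdir -p pics; ls; cat > h.py <<'E'
import numpy as np,cv2
from cell import monitor,imaging,workorder,outline_of
def cam(n):
    im=imaging.get_image(n);K=np.array([[im['fx'],0,im['cx']],[0,im['fy'],im['cy']],[0,0,1.]])
    return im['color'],K,cv2.Rodrigues(np.array(im['rvec'],float))[0],np.array(im['tvec'],float)
def ray(c,uv,z):
    _,K,R,t=c;d=R.T@np.linalg.inv(K)@np.array([uv[0],uv[1],1.]);o=-R.T@t
    return o+d*(z-o[2])/d[2]
def proj(c,P):
    _,K,R,t=c;p=(K@(R@np.atleast_2d(P).T+t[:,None]));return (p[:2]/p[2]).T
def save(n,img): cv2.imwrite('pics/'+n,img[:,:,::-1])
E
python3 - <<'E'
from h import *
a=cam('scene');b=cam('top');save('s1.png',a[0]);save('t1.png',b[0])
for n,c in(('scene',a),('top',b)):
    print(n,-c[2].T@c[3],c[1][0,0])
    for th in['carousel','tub_mid','house','pot','tray','separator','wall_piece','mug']:
        print(th,[(round(o['p'],2),o['rect'],np.round(np.argwhere(o['mask']).mean(0)[::-1])) for o in outline_of(n,th)[:4]])
s=monitor.observe();print(s['position'],s['ee_rot'],s['width'])
E
```

```text
pics
scene [1.17536957 0.20821195 1.45782505] 498.6682306262066
carousel [(0.76, [348.4, 231.3, 81.8, 88.6], array([389., 275.]))]
tub_mid [(0.75, [208.8, 142.2, 34.8, 39.7], array([226., 163.])), (0.74, [216.4, 210.3, 35.5, 25.9], array([235., 221.])), (0.74, [208.3, 251.9, 38.4, 38.4], array([226., 270.])), (0.63, [170.3, 129.8, 32.0, 34.1], array([188., 145.]))]
house [(0.91, [263.2, 162.3, 21.6, 31.8], array([272., 181.]))]
pot [(0.64, [275.5, 241.1, 27.2, 39.8], array([288., 259.]))]
tray [(0.82, [290.8, 196.5, 35.9, 39.2], array([310., 215.]))]
separator [(0.33, [447.5, 292.8, 39.3, 39.5], array([463., 312.]))]
wall_piece [(0.59, [451.2, 247.4, 26.7, 24.0], array([463., 258.]))]
mug [(0.71, [445.7, 295.6, 41.6, 32.2], array([464., 312.]))]
top [ 0.31743157 -0.12680959  1.80372766] 482.80367428356567
carousel [(0.58, [197.2, 141.1, 72.2, 62.5], array([233., 173.]))]
tub_mid [(0.94, [349.6, 112.3, 23.3, 33.2], array([361., 126.])), (0.91, [374.8, 261.9, 31.3, 25.1], array([392., 274.])), (0.78, [407.0, 204.1, 26.6, 31.8], array([418., 218.])), (0.64, [362.8, 157.9, 31.6, 26.9], array([377., 168.]))]
house [(0.75, [355.0, 206.9, 31.9, 30.5], array([370., 222.])), (0.4, [197.4, 141.1, 76.6, 58.1], array([234., 172.]))]
pot [(0.65, [306.2, 141.4, 26.0, 23.9], array([318., 155.]))]
tray [(0.93, [311.7, 189.4, 22.4, 36.2], array([322., 207.]))]
separator [(0.51, [255.6, 208.9, 20.5, 11.2], array([269., 214.]))]
wall_piece [(0.65, [177.8, 213.3, 16.8, 25.4], array([185., 225.])), (0.37, [198.2, 142.1, 75.0, 59.7], array([233., 172.]))]
mug [(0.61, [153.9, 165.4, 34.0, 24.5], array([172., 176.]))]
[ 0.18574065 -0.59677036  0.2457484 ] [ 3.10586717e+00  4.72113810e-01 -4.02659807e-05] 0.9962367042943828
```

```bash
python3 - <<'E'
import cv2
b=cv2.imread('pics/t1.png');a=cv2.imread('pics/s1.png')
cv2.imwrite('pics/t1c.png',cv2.resize(b[80:320,140:460],None,fx=2.5,fy=2.5,interpolation=3))
cv2.imwrite('pics/s1c.png',cv2.resize(a[100:340,160:500],None,fx=2.35,fy=2.35,interpolation=3))
E
```

```text
(no output)
```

View pics/t1c.png

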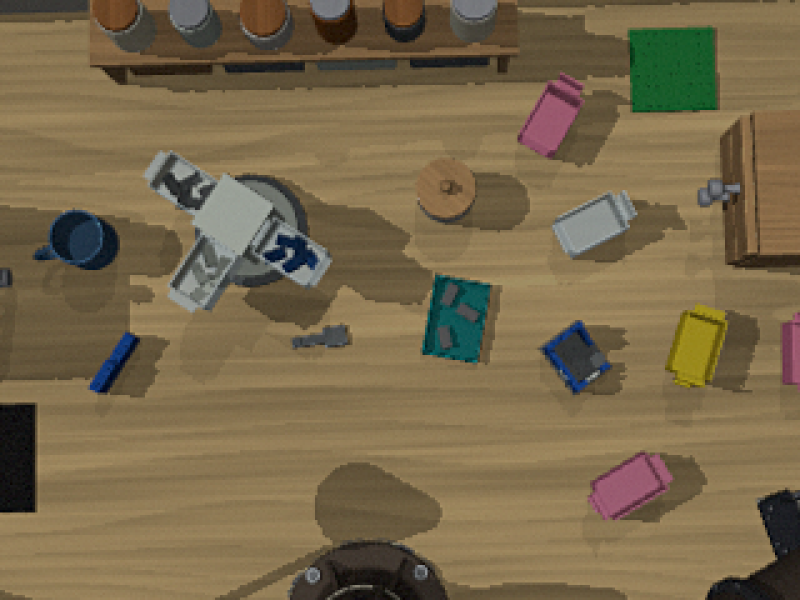

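View pics/s1c.png

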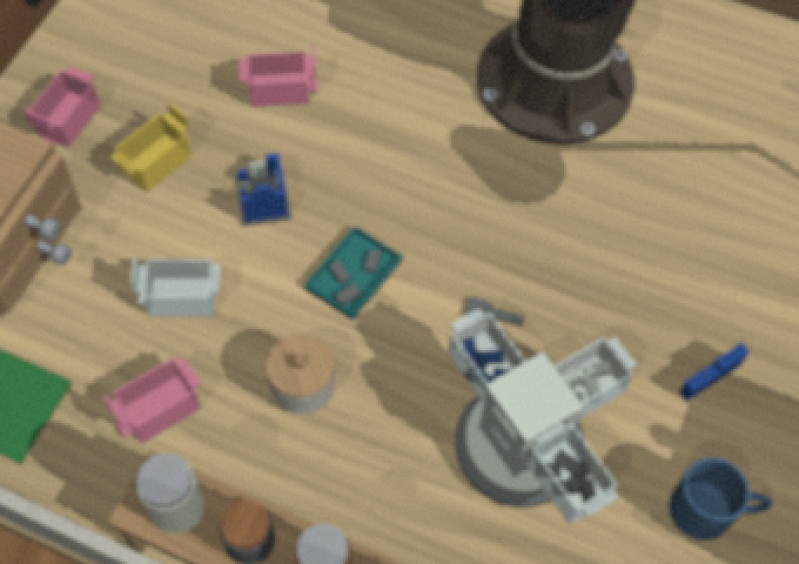

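Top view: the empty side of the carousel (axis about px 233,166) faces back-right. Candidates for the spare tub are white (377,170), pink (361,126), pink (392,274), pink (460,220) and yellow (418,218). I choose the white one by the description, and its hook end looks like the right-hand end. Next I fit poses and check with a crop.

```bash
cat >> h.py <<'E'
from scipy.optimize import minimize
def box(x0,x1,y0,y1,z0,z1): return np.array([[x,y,z] for x in(x0,x1) for y in(y0,y1) for z in(z0,z1)])
TUB=[box(-.045,.045,-.03,.03,-.0275,.0275),box(-.057,-.045,-.022,.022,.0235,.0275),box(.045,.058,-.02,.02,.0235,.0275),box(.054,.058,-.02,.02,.0235,.0515)]
def rz(a): return np.array([[np.cos(a),-np.sin(a),0],[np.sin(a),np.cos(a),0],[0,0,1]])
def car(p):  # x,y,theta
    L=[box(-.04,.04,-.04,.04,.06,.164)]
    for k in range(3):
        for B in TUB[:2]:
            q=B*[-1,1,1]+[.088,0,.1015]; L.append(q@rz((k-1)*np.pi/2).T)
    return [q@rz(p[2]).T+[p[0],p[1],0] for q in L]
def tub(p): return [(B+[0,0,.0275])@rz(p[2]).T+[p[0],p[1],0] for B in TUB]
def sil(c,L):
    m=np.zeros((1600,2560),np.uint8)
    for q in L: cv2.fillConvexPoly(m,cv2.convexHull(np.round(proj(c,q)*4+1.5).astype(np.int32)),1)
    return cv2.resize(m.astype(np.float32),(640,400),interpolation=cv2.INTER_AREA)
def fit(cs,ms,model,p0s,ign=None):
    best=None
    def cost(p): return sum((np.abs(sil(c,model(p))-m)*(w)).sum() for c,m,w in zip(cs,ms,ign))
    for p0 in p0s:
        p0=np.array(p0);r=minimize(cost,p0,method='Nelder-Mead',options=dict(initial_simplex=[p0,p0+[.015,0,0],p0+[0,.015,0],p0+[0,0,.2]],xatol=1e-4,fatol=.1))
        print(np.round(r.x,4),round(r.fun,1))
        if best is None or r.fun<best.fun: best=r
    return best.x
def near(n,th,uv):
    o=outline_of(n,th); return min(o,key=lambda o:np.hypot(*(np.argwhere(o['mask']).mean(0)[::-1]-uv)))['mask'].astype(np.float32)
def stand(c,p):
    a=np.linspace(0,6.3,40);return [np.c_[p[0]+.087*np.cos(a),p[1]+.087*np.sin(a),np.full(40,z)] for z in(0,.03,.06)]
E
cat > m1.py <<'E'
from h import *
cs=[cam('scene'),cam('top')]
ms=[near('scene','tub_mid',(235,221)),near('top','tub_mid',(377,168))]
g=ray(cs[1],(377,168),.03);print('tub guess',g)
one=[np.ones((400,640))]*2
pt=fit(cs,ms,tub,[[g[0],g[1],a] for a in(-1.2,1.94)],one)
mc=[near('scene','carousel',(389,275)),near('top','carousel',(233,173))]
g=ray(cs[1],(233,166),.16);print('car guess',g)
# ignore the stand: weight 0 where stand and not model-independent white
ign=[]
for c,m in zip(cs,mc):
    hs=cv2.cvtColor(c[0],cv2.COLOR_RGB2HSV); 
    ign.append(1-.7*np.clip(sil(c,stand(c,g)),0,1))
pc=fit(cs,mc,car,[[g[0],g[1],a] for a in(2.0,2.6,-2.6,.6,-1,)],ign)
print('tub',pt,'car',pc)
import sys
out=[]
for c in cs:
    v=cv2.resize(c[0],None,fx=4,fy=4,interpolation=cv2.INTER_CUBIC)
    for L,col in((tub(pt),(255,0,0)),(car(pc),(0,255,0))):
        for q in L: cv2.polylines(v,[cv2.convexHull(np.round(proj(c,q)*4+1.5).astype(np.int32))],True,col,1)
    for P in(g,np.r_[pt[:2],.03]):
        u=np.clip((proj(c,P)[0]*4).astype(int),200,2300); out.append(v[max(0,u[1]-150):u[1]+150,u[0]-200:u[0]+200])
save(sys.argv[1],np.vstack([np.hstack(out[:2]),np.hstack(out[2:])]))
E
python3 m1.py f1.png
```

```text
tub guess [ 0.58535143 -0.34826694  0.03      ]
[ 0.5786 -0.3444 -1.1244] 117.9
[ 0.5805 -0.3474  2.0136] 117.7
car guess [0.58622154 0.16278664 0.16      ]
[0.589  0.1632 2.5471] 455.4
[0.5892 0.1632 2.546 ] 451.0
[ 0.5872  0.1695 -2.1241] 1909.7
[0.587  0.1632 0.9615] 1882.3
[ 0.5873  0.1642 -0.6022] 2013.3
tub [ 0.58051608 -0.34740338  2.01359658] car [0.58919995 0.16321503 2.54597663]
```

View pics/f1.png

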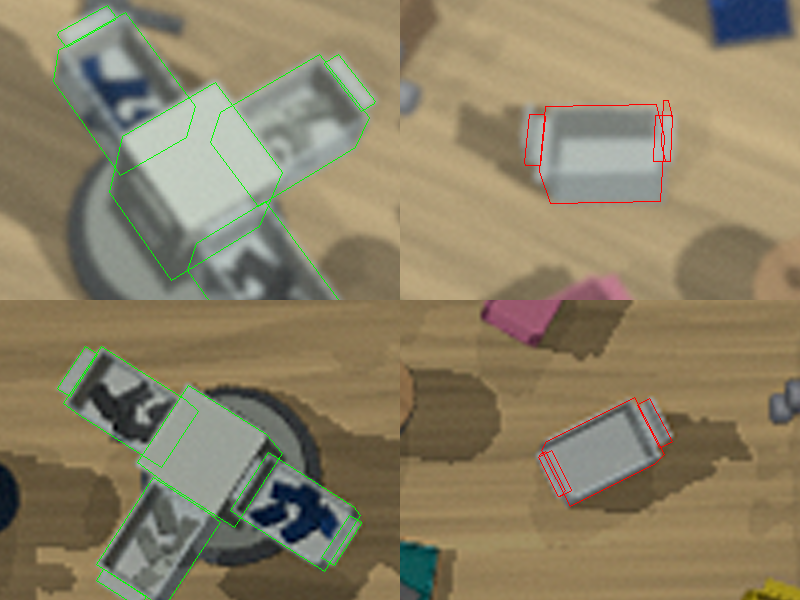

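```bash
python3 - <<'E'
import cv2,numpy as np
from h import *
a=cv2.imread('pics/s1.png');b=cv2.imread('pics/t1.png')
f=lambda i,u,v:cv2.resize(i[v-18:v+18,u-25:u+25],None,fx=8,fy=8,interpolation=cv2.INTER_LANCZOS4)
r=np.vstack([np.hstack([f(a,235,221),f(b,377,168)]),np.hstack([f(a,226,155),f(b,418,218)])])
cv2.imwrite('pics/z1.png',r)
E
```

```text
(no output)
```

View pics/z1.png

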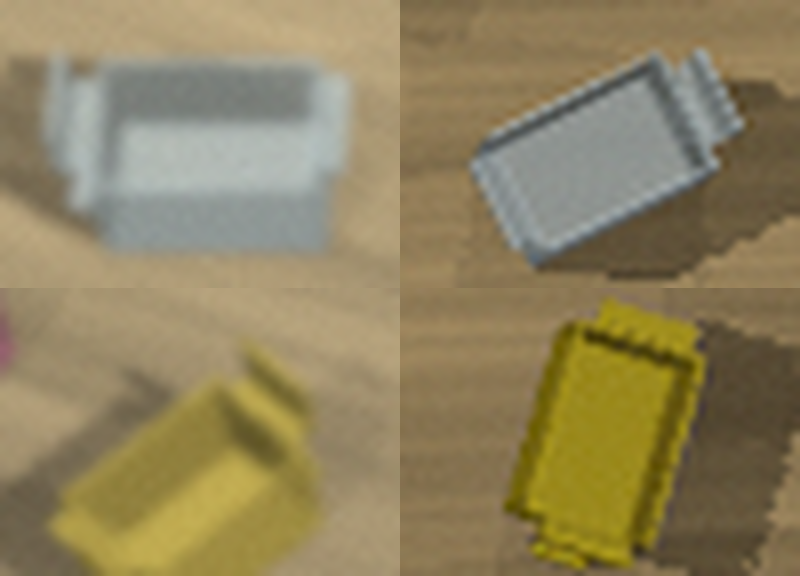

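The white tub's upright tab is at the left in the scene view and at the right in the top view, so its hook points to -y (yaw about -64°). The carousel is at about 2.55 rad with its axis at (0.589, 0.163), and I will turn it clockwise with closed fingers.

Emit:
move_arm(series=[[2.6,4,0,0,0,0],[2.6,4,0,0,0,0],[2.6,4,0,0,0,0],[2.6,4,0,0,0,0],[2.6,4,0,0,0,0],[2.6,4,0,0,0,0],[2.6,4,0,0,0,0],[2.6,4,0,0,0,0]], grip=0)

```text
clock: 2.0
position: [0.3945, -0.2751, 0.2461]
ee_rot: [3.105, 0.472, 0.001]
force: [1.4, -1.1, -0.2]
width: 0.35
```

Emit:
move_arm(series=[[2.6,4,0,0,0,0],[2.6,4,0,0,0,0],[2.6,4,0,0,0,0],[2.6,4,0,0,0,0],[2.6,4,0,0,0,0],[2.6,4,0,0,0,0],[2.6,4,0,0,0,0],[2.6,4,0,0,0,0]])

```text
clock: 2.8
position: [0.6027, 0.0448, 0.2459]
ee_rot: [3.106, 0.471, 0.001]
force: [1.5, 0.1, 1.1]
width: 0.005
```

```bash
python3 -c "
import numpy as np
A=np.array([.589,.163]);p=[.6027,.0448]
for f in np.arange(266,110,-10.):
    q=A+.12*np.array([np.cos(np.radians(f)),np.sin(np.radians(f))]);print(f,np.round((q-p)*100,1));p=p+np.round((q-p)*100,1)/100"
```

```text
266.0 [-2.2 -0.2]
256.0 [-2.1  0.4]
246.0 [-2.   0.7]
236.0 [-1.8  1. ]
226.0 [-1.6  1.3]
216.0 [-1.4  1.6]
206.0 [-1.1  1.8]
196.0 [-0.7  1.9]
186.0 [-0.4  2.1]
176.0 [-0.   2.1]
166.0 [0.3 2. ]
156.0 [0.7 2. ]
146.0 [1.  1.8]
136.0 [1.3 1.7]
126.0 [1.6 1.3]
116.0 [1.8 1.1]
```

Emit:
move_arm(series=[[0,0,-4,0,0,0],[0,0,-4,0,0,0],[0,0,-3.9,0,0,0],[0,0,0,0,0,0]])

```text
clock: 3.2
position: [0.5983, 0.0425, 0.1219]
ee_rot: [3.106, 0.473, -0.014]
force: [-0.7, 0.0, -0.0]
width: 0.006
```

Emit:
move_arm(series=[[-2.2,-0.2,0,0,0,0],[-2.1,0.4,0,0,0,0],[-2.0,0.7,0,0,0,0],[-1.8,1.0,0,0,0,0],[-1.6,1.3,0,0,0,0],[-1.4,1.6,0,0,0,0],[-1.1,1.8,0,0,0,0],[-0.7,1.9,0,0,0,0]])

```text
clock: 4.0
position: [0.4734, 0.1286, 0.1291]
ee_rot: [3.106, 0.471, 0.005]
force: [1.3, -1.6, -0.3]
width: 0.005
```

Emit:
move_arm(series=[[-0.4,2.1,0,0,0,0],[0,2.1,0,0,0,0],[0.3,2.0,0,0,0,0],[0.7,2.0,0,0,0,0],[1.0,1.8,0,0,0,0],[1.3,1.7,0,0,0,0],[0.8,0.7,0,0,0,0],[0.8,0.6,0,0,0,0]])

```text
clock: 4.8
position: [0.5185, 0.2588, 0.1281]
ee_rot: [-3.106, -0.472, -0.002]
force: [-1.8, -0.0, 1.5]
width: 0.006
```

```bash
cat > m2.py <<'E'
from h import *
import sys
cs=[cam('scene'),cam('top')]
g=np.array([.589,.163,.16])
mc=[near('scene','carousel',(389,275)),near('top','carousel',(233,173))]
ign=[1-.7*np.clip(sil(c,stand(c,g)),0,1) for c in cs]
if len(sys.argv)>2: p0=[float(v) for v in sys.argv[2:]]
else: p0=[.3,0,-.3]
pc=fit(cs,mc,car,[[g[0],g[1],a] for a in p0],ign)
save(sys.argv[1],np.hstack([cv2.resize(cs[0][0][200:350,290:490],(400,300)),cv2.resize(cs[1][0][100:250,150:350],(400,300))]))
E
python3 m2.py c2.png
```

```text
[0.589  0.1637 0.277 ] 664.2
[0.5886 0.1635 0.2746] 661.0
[0.5887 0.1638 0.2756] 667.6
```

View pics/c2.png

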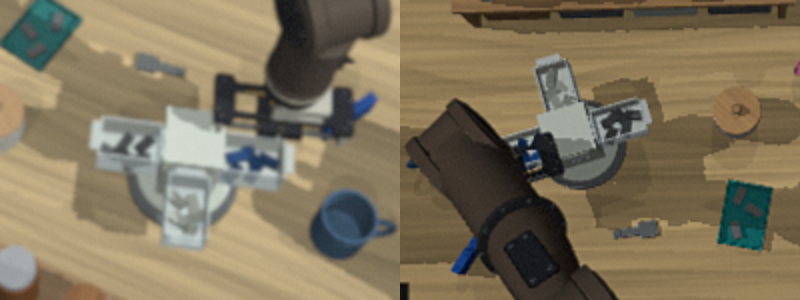

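Carousel at 0.275 rad with nothing disturbed. Now a little further, then lift off.

Emit:
move_arm(series=[[0.8,0.5,0,0,0,0],[0.8,0.5,0,0,0,0],[0.7,0.4,0,0,0,0],[0.5,0.2,0,0,0,0],[0,0,0,0,0,0],[-1,0.2,0,0,0,0],[-1.5,0,3,0,0,0],[0,0,5,0,0,0]])

```text
clock: 5.8
position: [0.5161, 0.2756, 0.2044]
ee_rot: [3.103, 0.475, -0.012]
force: [1.3, 0.3, -0.4]
width: 0.004
```

Emit:
move_arm(series=[[0,-4.5,1,0,0,0],[0,-4.5,1,0,0,0],[0,-4.5,0,0,0,0],[0,-4.5,0,0,0,0],[0,-4.5,0,0,0,0],[0,-4.5,0,0,0,0],[0,-4.5,0,0,0,0],[0,-4.5,0,0,0,0]], grip=1)

```text
clock: 6.6
position: [0.5197, -0.0848, 0.2269]
ee_rot: [3.106, 0.473, 0.001]
force: [1.2, 0.1, -0.2]
width: 0.652
```

```bash
python3 m2.py c3.png 0 .2; python3 - <<'E'
from h import *
cs=[cam('scene'),cam('top')]
ms=[near('scene','tub_mid',(235,221)),near('top','tub_mid',(377,168))]
print([m.sum() for m in ms])
fit(cs,ms,tub,[[.58,-.346,-1.124]],[1,1])
s=monitor.observe();print(s['position'],s['ee_rot'],s['joints'])
E
```

```text
[ 0.5875  0.1635 -0.0294] 323.1
[ 0.5875  0.1636 -0.0315] 322.5
[np.float32(844.0), np.float32(528.0)]
[ 0.5796 -0.3441 -1.121 ] 93.1
[ 0.52068422 -0.08185008  0.22683022] [-3.10475125e+00 -4.76353861e-01 -3.42275044e-04] [ 0.24959758  0.31105943 -0.24849849  1.82019744  0.08777439  1.0209003
 -1.29969013]
```

Carousel at -0.03 rad and the fingers are free. Next: yaw by 98.5° to line up with the tub, and lean the tool 25° towards the tub's front.

Emit:
move_arm(series=[[0.3,-1.8,0,0,0,8.2],[0.3,-1.8,0,0,0,8.2],[0.3,-1.8,0,0,0,8.2],[0.3,-1.8,0,0,0,8.2],[0.3,-1.8,0,0,0,8.2],[0.3,-1.8,0,0,0,8.2],[0.3,-1.8,0,0,0,8.2],[0.3,-1.8,0,0,0,8.2]])

```text
clock: 7.8
position: [0.5453, -0.2269, 0.2267]
ee_rot: [-2.346, -2.089, -0.001]
force: [-0.3, -0.7, -0.3]
width: 1.004
```

Emit:
move_arm(series=[[0.3,-1.8,0,0,0,8.2],[0.3,-1.8,0,0,0,8.2],[0.3,-1.8,0,0,0,8.2],[0.3,-1.8,0,0,0,8.3],[0,0,0,-7.5,-3.6,0],[0,0,0,-7.5,-3.6,0],[0,0,0,-7.5,-3.6,0],[0,0,0,0,0,0]])

```text
clock: 8.6
position: [0.5561, -0.2932, 0.2253]
ee_rot: [1.452, 2.34, -0.326]
force: [-0.0, 0.4, -0.4]
width: 0.998
```

```bash
cat > st.py <<'E'
from h import *
from scipy.spatial.transform import Rotation as Ro
s=monitor.observe();R=Ro.from_rotvec(s['ee_rot']).as_matrix();print(np.round(s['position'],4),'ytool ang',np.degrees(np.arctan2(R[1,1],R[0,1])).round(2),'y',R[:,1].round(3),'z',R[:,2].round(3),'w',s['width'],np.round(s['joints'],2),np.round(s['force'],1),s['clock'])
E
python3 st.py; cat >> st.py <<'E'
xt=np.array([np.cos(-1.122),np.sin(-1.122),0]);yt=np.array([-xt[1],xt[0],0])
z=xt*np.sin(np.radians(25))+[0,0,-np.cos(np.radians(25))]
D=np.c_[np.cross(yt,z),yt,z]
if R[:,1]@yt<0: D=np.c_[-D[:,0],-D[:,1],z]
print('rot err deg',np.degrees(Ro.from_matrix(D@R.T).as_rotvec()).round(2))
E
python3 st.py|tail -1
```

```text
[ 0.5561 -0.2932  0.2253] ytool ang 26.32 y [ 0.896  0.443 -0.003] z [ 0.185 -0.38  -0.906] w 0.9976644443430568 [ 0.52  0.35 -0.39  1.88  0.7   0.8   0.16] [-0.   0.4 -0.4] 8.6
rot err deg [ 0.09 -0.14 -0.61]
```

Emit:
move_arm(series=[[0.1,-0.3,-3.8,0,0,0],[0,-0.3,-3.9,0,0,-0.6],[0.55,-1.15,-2.7,0,0,0],[0.55,-1.15,-2.7,0,0,0],[0.6,-1.1,-2.7,0,0,0],[0.5,-1.1,-2.7,0,0,0],[0,0,0,0,0,0],[0,0,0,0,0,0]])

```text
clock: 9.4
position: [0.5801, -0.3505, 0.0416]
ee_rot: [1.477, 2.328, -0.328]
force: [-0.2, 0.7, 0.2]
width: 0.998
```

```bash
python3 st.py; python3 - <<'E'
from h import *
v=[]
for n,P in(('scene',0),('top',0)):
    c=cam(n);u=proj(c,[.58,-.345,.05])[0].astype(int);v.append(cv2.resize(c[0][u[1]-45:u[1]+45,u[0]-60:u[0]+60],(400,300)))
save('g1.png',np.hstack(v))
E
```

```text
[ 0.5801 -0.3505  0.0416] ytool ang 25.18 y [ 0.905  0.425 -0.002] z [ 0.178 -0.382 -0.907] w 0.9980559238430298 [ 0.44  0.64 -0.19  1.93  1.05  0.5  -0.19] [-0.2  0.7  0.2] 9.4
rot err deg [-0.05 -0.13  0.54]
```

View pics/g1.png

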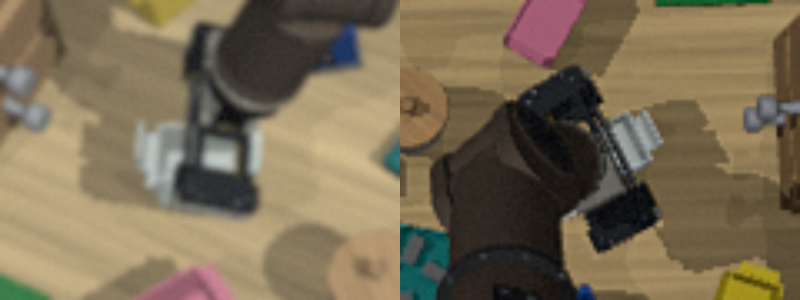

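The picture shows the fingers straddling the tub's sides, with the hook at the far end clear. Closing.

Emit:
move_arm(series=[[0,0,0,0,0,0],[0,0,0,0,0,0],[0,0,0,0,0,0],[0,0,0,0,0,0],[0,0,0,0,0,0],[0,0,0,0,0,0]], grip=0, force=40)

```text
clock: 10.1
position: [0.5802, -0.3506, 0.0422]
ee_rot: [1.476, 2.326, -0.327]
force: [-0.3, 2.8, 4.7]
width: 0.65
```

```bash
python3 st.py
```

```text
[ 0.5802 -0.3506  0.0422] ytool ang 25.2 y [ 0.905  0.426 -0.   ] z [ 0.18  -0.382 -0.906] w 0.6499926678041376 [ 0.44  0.64 -0.19  1.93  1.06  0.5  -0.19] [-0.3  2.8  4.7] 10.1
rot err deg [-0.01 -0.02  0.52]
```

Emit:
move_arm(series=[[0,0,2,0,0,0],[0,0,4,0,0,0],[0,0,4,0,0,0],[0,0,4,0,0,0],[0,0,4,0,0,0],[0,0,2,0,0,0],[0,0,0,0,0,0]])

```text
clock: 10.8
position: [0.5809, -0.3514, 0.2453]
ee_rot: [1.476, 2.321, -0.327]
force: [0.0, -0.2, -0.8]
width: 0.647
```

Emit:
move_arm(series=[[-1.3,2.0,0,0,0,4.8],[-1.3,4.2,0,0,0,4.8],[-1.3,4.2,0,0,0,4.8],[-1.3,4.2,0,0,0,4.8],[-1.3,4.2,0,0,0,4.8],[-1.3,4.2,0,0,0,4.9],[-1.3,4.2,0,0,0,4.9],[-1.3,4.2,0,0,0,4.9]])

```text
clock: 11.6
position: [0.4738, -0.0356, 0.2401]
ee_rot: [0.609, 2.647, -0.137]
force: [0.7, 0.3, -1.3]
width: 0.656
```

Emit:
move_arm(series=[[-1.3,4.2,0,0,0,4.9],[-1.3,4.2,0,0,0,4.9],[-1.3,4.2,0,0,0,4.9],[-1.3,4.2,0,0,0,4.8],[-0.4,3.6,0,0,0,4.8],[0,0,0,0,0,0],[0,0,0,0,0,0]])

```text
clock: 12.3
position: [0.4189, 0.1669, 0.2405]
ee_rot: [0.042, 2.708, -0.012]
force: [-0.1, -0.2, -0.8]
width: 0.649
```

```bash
python3 st.py
```

```text
[0.4189 0.1669 0.2405] ytool ang 88.2 y [ 0.031  1.    -0.002] z [ 0.42  -0.015 -0.908] w 0.6487416924431632 [ 0.24  0.05 -0.96  2.22  0.57  0.64  0.41] [-0.1 -0.2 -0.8] 12.3
rot err deg [-2.000e-02 -2.100e-01 -6.249e+01]
```

Emit:
move_arm(series=[[0,0,-2,0.25,8,0],[0,0,-3,0.25,8,0],[0,0,-3,0.25,8,0],[0,0,-2.5,0.25,8,0],[0,0,-2.2,0.25,8,0],[0,0,0,0,0,0],[0,0,0,0,0,0],[0,0,0,0,0,0]])

```text
clock: 13.1
position: [0.4193, 0.1671, 0.1158]
ee_rot: [-0.044, -2.882, -0.003]
force: [0.3, -0.4, -1.1]
width: 0.653
```

```bash
cat > hk.py <<'E'
from h import *
from scipy.spatial.transform import Rotation as Ro
import sys
s=monitor.observe();R=Ro.from_rotvec(s['ee_rot']).as_matrix()
# tub frame from tool: tub y = tool y ; tool tilt GR (deg) toward back in tub frame
GR=np.radians(24.9);OFF=np.array([.0058,0,.0147])
T0=np.c_[np.cross([0,1,0],[np.sin(GR),0,-np.cos(GR)]),[0,1,0],[np.sin(GR),0,-np.cos(GR)]]
Rt=R@T0.T;pm=np.array(s['position'])-Rt@OFF
th=-.03;A=np.array([.588,.1635,.125]);Rs=rz(th);seat=A-Rs@[.0375,0,0]
hook=pm+Rt@[.0505,0,.0235]
print('clock',round(s['clock'],2),'TCP',np.round(s['position'],4),'F',np.round(s['force'],1),'w',round(s['width'],3))
print('hook-seat mm (seat frame)',(Rs.T@(hook-seat)*1000).round(1),'tub rel seat deg',Ro.from_matrix(Rs.T@Rt).as_euler('ZYX',degrees=True).round(1))
E
python3 hk.py; cat > ov.py <<'E'
exec(open('hk.py').read())
v=[]
for n in('scene','top'):
    c=cam(n);m=cv2.resize(c[0],None,fx=5,fy=5,interpolation=cv2.INTER_CUBIC)
    for B in TUB: cv2.polylines(m,[cv2.convexHull(np.round(proj(c,B@Rt.T+pm)*5+2).astype(np.int32))],True,(255,0,0),1)
    for q in car([A[0],A[1],th])[:1]: cv2.polylines(m,[cv2.convexHull(np.round(proj(c,q)*5+2).astype(np.int32))],True,(0,255,0),1)
    u=(proj(c,seat-[.03,0,0])[0]*5).astype(int);v.append(m[u[1]-225:u[1]+225,u[0]-200:u[0]+200])
save(sys.argv[1],np.hstack(v))
E
python3 ov.py o1.png
```

```text
clock 13.1 TCP [0.4193 0.1671 0.1158] F [ 0.3 -0.4 -1.1] w 0.653
hook-seat mm (seat frame) [-91.2  -1.5 -31. ] tub rel seat deg [-0.1 39.8 -0.1]
clock 13.1 TCP [0.4193 0.1671 0.1158] F [ 0.3 -0.4 -1.1] w 0.653
hook-seat mm (seat frame) [-91.2  -1.5 -31. ] tub rel seat deg [-0.1 39.8 -0.1]
```

View pics/o1.png

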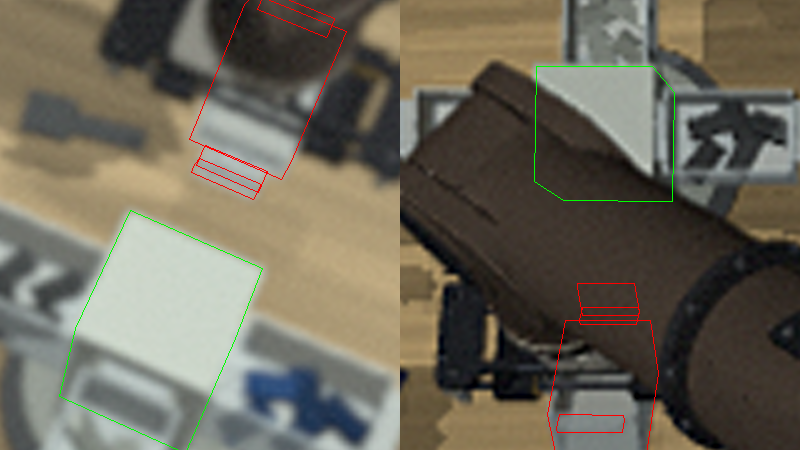

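The green column outline agrees with the picture, but inside the red tab outline (230,170) I see only wood. I need a clean, closer look.

```bash
cat > zz.py <<'E'
exec(open('hk.py').read())
c=cam('scene');u=np.round(proj(c,pm+Rt@[.045,0,.03])[0]).astype(int);print(u)
m=cv2.resize(c[0][u[1]-30:u[1]+30,u[0]-40:u[0]+40],None,fx=5,fy=5,interpolation=cv2.INTER_CUBIC)
m2=m.copy()
for B in TUB:
  for k in B: 
    q=((proj(c,Rt@k+pm)[0]-u+[40,30])*5+2).astype(int);cv2.circle(m2,q,2,(255,0,0),-1)
save(sys.argv[1],np.hstack([m,m2]))
E
python3 zz.py z2.png
```

```text
clock 13.2 TCP [0.4197 0.1673 0.1167] F [ 0.4  0.8 -1.4] w 0.651
hook-seat mm (seat frame) [-90.9  -1.3 -30.1] tub rel seat deg [-0.1 39.7 -0.1]
[400 240]
```

View pics/z2.png

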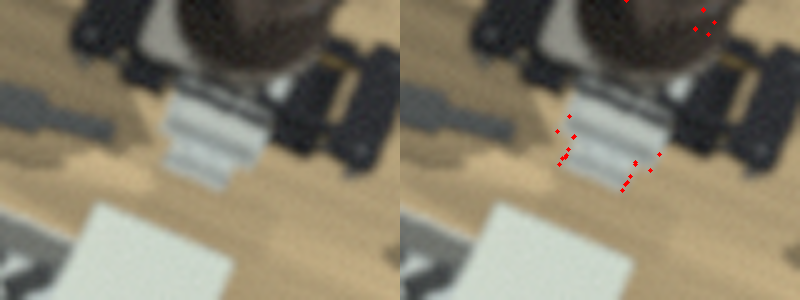

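The tab is there and sits within about 2 mm of the prediction (actual (165–225,160–188), dots (158–222,163–190)). Proceeding to the slot entry.

Emit:
move_arm(series=[[2,0,-0.2,0,0,0],[2.1,0,-0.2,0,0,0],[1,0,1,0,0,0],[1,0,1,0,0,0],[0.7,0,0.7,0,0,0],[0.6,0,0.7,0,0,0],[0,0,0,0,0,0],[0,0,0,0,0,0]])

```text
clock: 14.05
position: [0.4934, 0.1672, 0.1449]
ee_rot: [-0.045, -2.879, -0.004]
force: [-0.4, -0.6, -1.4]
width: 0.651
```

```bash
python3 hk.py
```

```text
clock 14.05 TCP [0.4934 0.1672 0.1449] F [-0.4 -0.6 -1.4] w 0.651
hook-seat mm (seat frame) [-17.2   0.8  -2. ] tub rel seat deg [-0.1 39.9 -0.1]
```

Emit:
move_arm(series=[[0.1,0,0.3,0,0,0],[0.3,0,0.3,0,0,0],[0,0,0,0,0,0],[0.2,0,0.1,0,-2,0],[0.3,0,0,0,-2,0],[0,0,0,0,0,0],[0,0,0,0,0,0]])

```text
clock: 14.75
position: [0.5026, 0.1671, 0.1518]
ee_rot: [-0.046, -2.947, -0.005]
force: [0.0, -0.6, -1.5]
width: 0.655
```

```bash
python3 hk.py
```

```text
clock 14.75 TCP [0.5026 0.1671 0.1518] F [ 0.  -0.6 -1.5] w 0.655
hook-seat mm (seat frame) [-6.7  1.   7.6] tub rel seat deg [-0. 36.  0.]
```

Emit:
move_arm(series=[[0.1,0,-0.4,0,-3,0],[0.1,0,-0.4,0,-3,0],[0,0,0,0,0,0],[0,0,-0.4,0,-3.5,0],[0.1,0,-0.4,0,-3.5,0],[0,0,-0.3,0,-3,0],[0,0,0,0,0,0],[0,0,0,0,0,0]])

```text
clock: 15.55
position: [0.5061, 0.1674, 0.1332]
ee_rot: [0.046, 3.057, 0.012]
force: [-0.4, 0.9, 3.1]
width: 0.65
```

```bash
python3 hk.py
```

```text
clock 15.55 TCP [0.5061 0.1674 0.1332] F [-0.4  0.9  3.1] w 0.65
hook-seat mm (seat frame) [0.6 1.5 1.1] tub rel seat deg [ 0.2 20.1  0.6]
```

The hook rests on the slot edge (Fz +3 N, tilt 20°). I'll swing it down while holding.

Emit:
move_arm(series=[[0,0,-0.25,0,-3,0],[0,0,-0.25,0,-3,0],[0,0,-0.25,0,-3,0],[0,0,-0.25,0,-3,0],[0,0,0,0,0,0],[0,0,0,0,0,0]])

```text
clock: 16.15
position: [0.5058, 0.1672, 0.1228]
ee_rot: [0.042, 2.848, 0.014]
force: [-4.4, -0.8, 6.4]
width: 0.649
```

```bash
python3 hk.py
```

```text
clock 16.15 TCP [0.5058 0.1672 0.1228] F [-4.4 -0.8  6.4] w 0.649
hook-seat mm (seat frame) [0.7 1.3 0.2] tub rel seat deg [0.3 8.1 0.8]
```

Emit:
move_arm(series=[[0,0,-0.25,0,-3,0],[0,0,-0.25,0,-3,0],[0,0,-0.25,0,-3,0],[0,0,0,0,0,0],[0,0,0,0,0,0],[0,0,0,0,0,0]])

```text
clock: 16.75
position: [0.5067, 0.1667, 0.1154]
ee_rot: [0.041, 2.689, 0.016]
force: [-6.1, -1.7, 8.5]
width: 0.649
```

```bash
python3 hk.py
```

```text
clock 16.75 TCP [0.5067 0.1667 0.1154] F [-6.1 -1.7  8.5] w 0.649
hook-seat mm (seat frame) [ 0.7  0.7 -0. ] tub rel seat deg [ 0.2 -1.   1. ]
```

Emit:
move_arm(series=[[0,0,0,0,0,0],[0,0,0,0,0,0],[0,0,0,0,0,0],[-1,0,2.2,0,0,0],[-2,0,4,0,0,0],[-2,0,4,0,0,0],[-2,0,2,0,0,0],[-4,-3,0,0,0,0]], grip=1)

```text
clock: 17.55
position: [0.3983, 0.1415, 0.241]
ee_rot: [0.035, 2.683, 0.027]
force: [-0.5, -1.4, 0.5]
width: 0.997
```

Emit:
move_arm(series=[[-2,-4.5,0,0,0,0],[0,-5,0,0,0,0],[0,-5,0,0,0,0],[0,-5,0,0,0,0]], grip=0)

```text
clock: 17.95
position: [0.3804, -0.0269, 0.2372]
ee_rot: [0.037, 2.692, 0.015]
force: [1.9, 0.5, 0.7]
width: 0.702
```

```bash
python3 st.py|head -1; cat > ck.py <<'E'
from h import *
import sys
A=[.588,.1635];th=-.03
seat=np.array([A[0],A[1],.125])-rz(th)@[.0375,0,0]
v=[]
from scipy.spatial.transform import Rotation as Ro
for n in('scene','top'):
    c=cam(n);u=np.round(proj(c,seat-[.06,0,0])[0]).astype(int)
    m=cv2.resize(c[0][u[1]-40:u[1]+40,u[0]-40:u[0]+40],None,fx=5,fy=5,interpolation=cv2.INTER_CUBIC);w=m.copy()
    for a,col in((0,(255,0,0)),(15,(0,0,255))):
        Rt=rz(th)@Ro.from_euler('Y',a,degrees=True).as_matrix();pm=seat-Rt@[.0505,0,.0235]
        for k in np.vstack(TUB[:2]): cv2.circle(w,((proj(c,Rt@k+pm)[0]-u+40)*5+2).astype(int),2,col,-1)
    v.append(np.hstack([m,w]))
save(sys.argv[1],cv2.resize(np.vstack(v),(600,600)))
E
python3 ck.py k1.png
```

```text
[ 0.3804 -0.0269  0.2372] ytool ang 88.65 y [0.024 1.    0.016] z [ 0.434  0.005 -0.901] w 0.7018419330573117 [ 0.08 -0.19 -0.15  2.43  0.    0.45  1.46] [1.9 0.5 0.7] 17.95
```

View pics/k1.png

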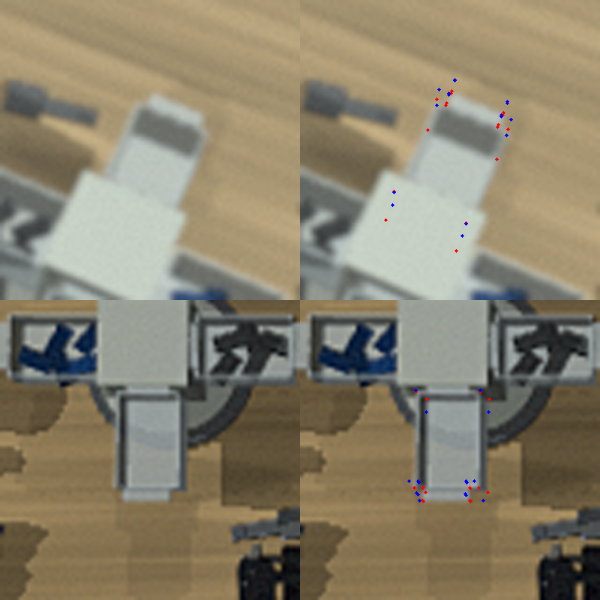

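The tub hangs on the front side. Level versus tilted can't be settled by eye, so I fit the pitch.

```bash
python3 m2.py c4.png 0; cat > pt.py <<'E'
from h import *
from scipy.spatial.transform import Rotation as Ro
A=[.588,.1635];th=-.03
seat=np.array([A[0],A[1],.125])-rz(th)@[.0375,0,0]
cs=[cam('scene'),cam('top')];ms=[]
for n,c in zip(('scene','top'),cs):
    u=proj(c,seat-[.05,0,.02])[0]; o=outline_of(n,'tub_mid')
    o=[k for k in o if np.hypot(*(np.argwhere(k['mask']).mean(0)[::-1]-u))<12]
    print(n,len(o),[(k['p'],k['rect']) for k in o],u)
    ms.append(o[0]['mask'].astype(float) if o else None)
col=[car([A[0],A[1],th])[0]]
for a in range(-6,25,3):
  best=[]
  for dx in np.arange(-.004,.0041,.002):
   for dy in np.arange(-.004,.0041,.002):
    Rt=rz(th)@Ro.from_euler('Y',a,degrees=True).as_matrix();pm=seat+[dx,dy,0]-Rt@[.0505,0,.0235]
    best.append([(np.abs(sil(c,[B@Rt.T+pm for B in TUB[:2]])*(1-sil(c,col))-m)*(1-sil(c,col))).sum() if m is not None else 0 for c,m in zip(cs,ms)]+[dx,dy])
  b=min(best,key=lambda q:q[0]+q[1]);print(a,np.round(b,3), 'nominal',np.round(best[12][:2],1))
E
python3 pt.py
```

```text
scene 1 [(0.97, [385.3, 229.0, 23.9, 31.4])] [395.32934763 250.73592581]
top 1 [(0.72, [226.7, 176.4, 18.5, 35.5])] [235.52829269 192.41699487]
-6 [ 3.6098e+01  3.7851e+01 -4.0000e-03  0.0000e+00] nominal [50.  44.3]
-3 [ 3.4098e+01  3.9789e+01 -2.0000e-03  0.0000e+00] nominal [39.2 43.3]
0 [34.097 44.844  0.     0.   ] nominal [34.1 44.8]
3 [3.8598e+01 5.3469e+01 2.0000e-03 0.0000e+00] nominal [48.7 47. ]
6 [4.0938e+01 6.5809e+01 4.0000e-03 0.0000e+00] nominal [60.5 51.7]
9 [5.3910e+01 7.3703e+01 4.0000e-03 0.0000e+00] nominal [73.8 64.8]
12 [6.5875e+01 7.5156e+01 4.0000e-03 0.0000e+00] nominal [88.8 63.7]
15 [7.2312e+01 7.6727e+01 4.0000e-03 0.0000e+00] nominal [99.2 66.2]
18 [8.1562e+01 8.2812e+01 4.0000e-03 0.0000e+00] nominal [109.2  69.4]
21 [8.7438e+01 8.6848e+01 4.0000e-03 0.0000e+00] nominal [116.5  78.2]
24 [9.6002e+01 9.4078e+01 4.0000e-03 0.0000e+00] nominal [121.7  84.5]Traceback (most recent call last):
  File "m2.py", line 5, in <module>
    mc=[near('scene','carousel',(389,275)),near('top','carousel',(233,173))]
                                           ~~~~^^^^^^^^^^^^^^^^^^^^^^^^^^^^
  File "h.py", line 36, in near
    o=outline_of(n,th); return min(o,key=lambda o:np.hypot(*(np.argwhere(o['mask']).mean(0)[::-1]-uv)))['mask'].astype(np.float32)
                               ~~~^^^^^^^^^^^^^^^^^^^^^^^^^^^^^^^^^^^^^^^^^^^^^^^^^^^^^^^^^^^^^^^^^^^^^
ValueError: min() iterable argument is empty
```

The fit gives level within about 3°. Next a gentle confirming press on the ledge, which also measures its height.

Emit:
move_arm(series=[[1.0,4,0,0,7,0],[1.5,4,0,0,7,0],[1.5,4,0,0,6,0],[1.4,4,-1,0,6,0],[1.5,3.4,-1.5,0,0,0],[0,0,-2,0,0,0],[0,0,-2,0,0,0],[0,0,-1,0,0,0]])

```text
clock: 19.25
position: [0.4486, 0.1692, 0.1599]
ee_rot: [-0.042, -3.132, -0.006]
force: [0.1, 0.1, -0.0]
width: 0.003
```

```bash
python3 st.py|head -1
```

```text
[0.4486 0.1692 0.1599] ytool ang 88.45 y [0.027 1.    0.004] z [-0.009  0.004 -1.   ] w 0.0028701383965176503 [-0.13  0.34 -0.43  1.99  0.17  0.85  0.9 ] [ 0.1  0.1 -0. ] 19.25
```

Emit:
move_arm(series=[[0,0,-0.4,0,0,0],[0,0,-0.4,0,0,0],[0,0,0,0,0,0],[0,0,0,0,0,0]])

```text
clock: 19.65
position: [0.4499, 0.1687, 0.1544]
ee_rot: [-0.045, -3.136, -0.007]
force: [-0.4, 0.9, 0.3]
width: 0.007
```

Emit:
move_arm(series=[[0,0,-0.2,0,0,0],[0,0,-0.2,0,0,0],[0,0,0,0,0,0],[0,0,0,0,0,0]])

```text
clock: 20.05
position: [0.4495, 0.1686, 0.1497]
ee_rot: [-0.045, -3.135, -0.007]
force: [-0.2, 0.6, 0.6]
width: 0.006
```

Emit:
move_arm(series=[[0,0,-0.2,0,0,0],[0,0,-0.2,0,0,0],[0,0,0,0,0,0],[0,0,0,0,0,0]])

```text
clock: 20.45
position: [0.4497, 0.1691, 0.1464]
ee_rot: [-0.045, -3.136, -0.007]
force: [-3.1, -0.4, 10.5]
width: 0.006
```

Contact comes at TCP z≈0.147 (ledge at about 0.128, level height) and is stiff at 10.5 N, so the clip is in. Retreating and doing a final check.

Emit:
move_arm(series=[[0,0,1,0,0,0],[0,0,4,0,0,0],[0,0,4,0,0,0],[-1,-4,0,0,0,0],[0,-5,0,0,0,0],[0,-5,0,0,0,0],[0,-5,0,0,0,0],[0,-5,0,0,0,0]])

```text
clock: 21.25
position: [0.4392, -0.0733, 0.2363]
ee_rot: [-0.045, -3.136, -0.007]
force: [2.2, -0.6, 0.4]
width: 0.007
```

```bash
python3 pt.py|head -8; python3 ck.py k2.png; python3 - <<'E'
from h import *
c=cam('top');save('t9.png',cv2.resize(c[0][100:260,140:460],(800,400)))
for th,u in dict(house=(370,222),pot=(318,155),tray=(322,207),separator=(269,214),wall_piece=(185,225),mug=(172,176)).items():
    o=outline_of('top',th);print(th,u,[np.round(np.argwhere(k['mask']).mean(0)[::-1]) for k in o[:2]])
g=ray(c,(233,166),.16)
o=outline_of('top','carousel');
if o: fit([c],[o[0]['mask'].astype(float)],car,[[.588,.1635,0]],[1])
E
python3 st.py|head -1
```

```text
scene 1 [(0.55, [387.8, 232.0, 22.2, 26.3])] [395.32934763 250.73592581]
top 1 [(0.73, [227.5, 174.4, 17.6, 35.6])] [235.52829269 192.41699487]
-6 [ 6.9388e+01  3.6200e+01 -2.0000e-03  2.0000e-03] nominal [86.6 27.8]
-3 [6.7392e+01 2.9949e+01 0.0000e+00 2.0000e-03] nominal [76.7 27.3]
0 [78.19  29.469  0.     0.   ] nominal [78.2 29.5]
3 [8.2816e+01 3.6469e+01 2.0000e-03 0.0000e+00] nominal [95.  33.5]
6 [8.4656e+01 4.7559e+01 4.0000e-03 0.0000e+00] nominal [107.1  38.5]
9 [1.00129e+02 5.69530e+01 4.00000e-03 0.00000e+00] nominal [122.6  50.1]
house (370, 222) [array([370., 222.])]
pot (318, 155) [array([318., 155.])]
tray (322, 207) [array([327., 212.])]
separator (269, 214) [array([262., 216.]), array([235., 193.])]
wall_piece (185, 225) [array([186., 225.])]
mug (172, 176) [array([172., 176.])]
[ 0.5895  0.1637 -0.0413] 234.9
[ 0.4396 -0.071   0.2357] ytool ang 88.41 y [0.028 1.    0.004] z [-0.006  0.004 -1.   ] w 0.0031301524231574203 [ 0.3   0.18 -0.29  1.98  0.06  1.    1.52] [0.7 0.4 0.2] 21.95
```

View pics/t9.png

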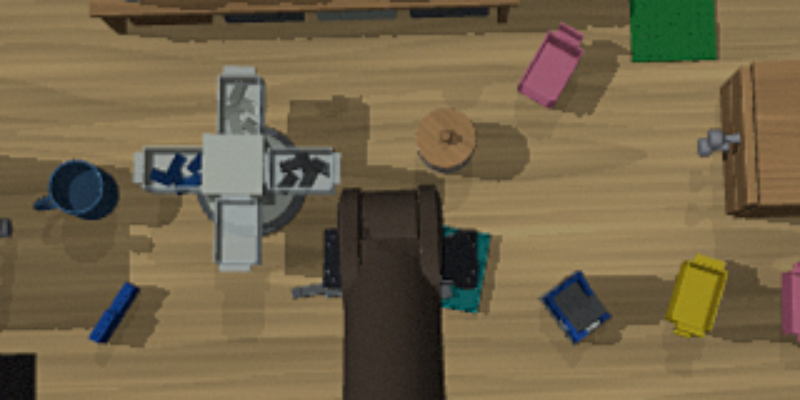

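The carousel is now a complete cross, square to the front. The bystanders are in place; the tray and separator masks are shifted only because the arm covers part of both. The gripper touches nothing.

```bash
python3 -c "
from cell import workorder;print(workorder.sign_off())"
```

```text
the job is handed in; nothing more can be done
None
```

I turned the carousel clockwise from 2.55 rad to about -0.03 rad, so its empty side faces the front. I then hung the white spare tub there and handed the job in at about 22 s; the sign-off gave no verdict.

- **Hanging the tub:** I gripped it with the tool leaned 25°, put the hook through the slot at 40° front-up, rested it on the seat at about 20°, and swung it level while holding it.
- **Clip and level:** After I let go, the image fit put the tub level within about 3°. A 10.5 N press met the ledge stiffly at about 128 mm, which is level height (129 mm nominal). I took that as the clip being in, since the snap itself was not seen. After the press the scene-camera fit was poorer, with its best value near -3°, while the top view fitted level.
- **Carousel angle:** The last check gave -0.04 rad from the top camera only. One earlier carousel check failed because the network missed it in the top view.
- **Other things on the counter:** House, pot, wall piece and mug showed within a pixel of their starting places. The tray and separator outlines read 5–7 pixels off, which I put down to the arm covering part of both. The gripper was clear of everything at hand-in.

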